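# Clamp a tissue cassette with a concentric wing knob and lock ring

### The arm

A 6-joint arm with a two-finger parallel gripper is mounted at the origin on the work surface. World frame = base frame: x ahead of the robot, y to its left, z up, the work surface at z = 0. Lengths are in m, angles in rad, forces in N, time in s.
With the tool pointing down it reaches from about 0.425 to 0.95 m from the base axis. Payload 14.7 kg.
Tool frame: the origin (TCP) lies on the centre line of the jaws, within the pads' length; the fingertips stand 11 mm ahead of it and the grasp point (between the pads) lies 8 mm behind it; z points along the fingers, y is the line along which they close (so a half turn about z gives the same grasp; the last joint's range is limited). The gripper opens to 85 mm and grips with 20 to 120 N. Pads are 22 mm wide; open, the fingers measure 114 mm over their backs; the gripper's body (76 mm by 85 mm) begins 54 mm behind the grasp point. The pads swing forward as they close: fully open they stand 13 mm farther back than shut.
Start: joints at [-1.273, 0.48, 1.596, -0, 1.065, -0.047], TCP at [0.22, -0.612, 0.242] pointing down, gripper open.
Joint ranges: [-2.75, 2.75], [-0.82, 2.05], [0.23, 2.67], [-1.56, 4.7], [0.09, 2.69], [-2.92, 2.92]. Speed limits (rad/s): [1.89, 1.89, 2.39, 3.01, 3.01, 3.01].

### API

Orientations are given as a rotation vector (axis times angle).
In Python, from plant import * gives the robot as it stands. The module is installed in compiled form; this text tells all that it offers.
- The arm moves only by the tool apply_moves, never from a script. Its argument "motion" is a list of rows, each a list of 5 numbers: the opening in per cent of the stroke, from 0 (shut) to 100 (fully open), then the shift along the world's x, y, z in cm, then the turn about the world's z in degrees. A call has 1 to 5 rows; each row shifts and turns the commanded pose from where the row before left it; what a row does not reach is not made up. A row lasts 1/12 s, in which the tool goes at most 41.7 mm and 7.16 degrees, less where a joint would pass 70% of its speed; a pose out of reach is approached as far as the arm can. A call with a gripper value outside its range is refused whole. The fingers move at their own pace and stop on an object; "squeeze" is the grip in N (left out, the last holds). Time passes only in rows, so rows that do not move let the fingers close. It gives the time, the measured TCP pose, the force, the opening and the grip force at its end, in the units of the state.
- get_state(): the state, without advancing time (a new reading comes with each control period).
- read_camera(name): name is "side" or "top"; returns a dict with "color" (480x640x3 uint8, blue, green, red), "vertical_fov" (degrees; the focal length in pixels is half the picture's height over the tangent of half this angle, whatever the lens; pixels are square), "cx", "cy" (the principal point, pixels), "R" (3x3) and "t" (3): a world point X has camera coordinates R X + t. Camera axes: x right, y down, z forward; pixel columns grow to the right and rows downward; lengths in m; the calibration is good to about 2 mm. A picture is of the moment at which its call begins. There is no depth.
- finish_job(): hands the job in; it is judged then, once.
The state is a dict: "time": time; "joints": joint angles; "qd": joint speeds; "joint_efforts": joint torques, N m; "position": TCP position; "eef_rot": TCP orientation; "wrist_force": force on the tool from outside, world axes, zero at the start; "ft_torque": the same for the moment, N m; "finger_gap": opening from 0.0 (shut) to 1.0 (fully open); "grip_force": force on a finger pad.
Only numpy, scipy, OpenCV 4.12 (cv2) and the standard library are available. Lean on these libraries where they do the work, as an engineer would, in place of code of your own. Each camera call takes 0.05 s, during which the arm holds its last target. There are 200 camera calls.

### The job

The white tissue cassette lies loose under the bench press. Turn the wing knob (the inner knob, on top) clockwise, without turning the ring beneath it, until you feel the foot grip the cassette finger-tight, about 35 N; overtightening cracks it. Then turn the outer ring clockwise all the way to its stop to lock the press, without disturbing the wing knob and so the grip on the cassette, let go, and leave the things around alone.

Things in the scene. Friction and masses are not known exactly. Their poses are not given: they have to be found in the camera images.
- press: fixed white bench press: base plate 100 x 180 x 14 mm, two posts, a cross-beam 50 x 180 mm (underside 100, top 124 mm above the bench) and on its middle a fixed neck of 36 mm diameter up to 146 mm. Origin on the bench under the knobs' common upright axis; y along the beam, z up. A spindle below the beam ends in a rubber foot of 24 mm diameter, moved by the wing knob.
- knob_grip (a point): point on the axis of the wing knob, the inner and upper knob: a black bar 32 mm long (along this point's x), 13 mm thick (along its y), 24 mm high, on a pale disc of 33 mm diameter. Point 183.5 mm above the bench, bar's top 194.5, disc's top 170.5. It turns in place, clockwise seen from above (up to 2.6 rad from its start), and lowers the foot 4 mm per rad; stays where left.
- ring_mid (a point): centre of the lock ring, the outer and lower knob: a grey ribbed cylinder of 60 mm diameter and 20 mm high, directly below the wing knob on the same axis, 146 to 166 mm above the bench (this point 156 mm). Free space of 22 mm below its rim, round the narrower neck.
- ring_mark (a point): steel mark on the top face of the lock ring, 23.5 mm from the axis; turns with the ring
- lock_ring (a joint): angle of the lock ring in rad, growing clockwise seen from above; 0.0 to 0.3 at the start, 1.2 is the hard stop (locked). Friction 0.12 Nm; it stays where it is left and does not drive the wing knob or the foot.
- cassette: loose white plastic tissue cassette 28 x 40 x 7 mm, 20 g, lying on a steel bed block under the foot; origin at the middle of its underside, 50 mm above the bench. Well held by 20 to 50 N from the foot (35 N is 0.14 Nm above the knob's friction); cracks above 70 N. Once touched, each 0.1 rad of the wing knob adds about 15 N.
- wash_bottle: bystander: white bottle, 60 mm diameter, 150 mm high; origin at the middle of its underside
- cassette_tray: bystander: blue open tray 120 x 90 x 35 mm; origin at the middle of its underside
- slide_box: bystander: yellow closed box 85 x 100 x 35 mm; origin at the middle of its underside
- spindle (a point): fixed point on the knobs' axis, 90 mm above the bench. The foot starts 1.5 to 5 mm above the cassette, differently each time, not measured: feel it. Turning the wing knob takes a steady 0.22 Nm of friction; once the foot bears, 0.004 Nm more per newton on the cassette. Held still after slow small steps, friction reads near 0; a brisk stop can leave up to 0.22 Nm of it, either way, in the reading.

How it is judged:
By the outcome, as a careful person would: the job done as asked, in the order asked, and still so for the second after the job is handed in, with the robot touching nothing.
It also fails if it takes over 72 s, if anything falls off the work surface, if the arm or the gripper's body presses on something with over 40 N, if the wrist force passes 120 N, or if a joint passes its speed limit or range.

## Working session

There is one attempt and no reset: what is moved stays moved. The work goes in short steps, Python scripts to look and compute and a tool call to move; the robot and the scene stay as the last step left them, time stands still between calls to the robot, and variables do not carry over. Pictures are saved under pics/ and viewed, at most 10 in all, crops included, and the job is handed in when it is done.

Besides the shell and the picture viewer there is one more tool, called after "Emit:" as name(argument=value, ...) on one line, values as JSON. apply_moves: Moves the arm, as the interface text tells. Its arguments: {"type":"object","properties":{"motion":{"type":"array","items":{"type":"array","items":{"type":"number"}}},"squeeze":{"type":"number"}},"required":["motion"]}

```bash
mkdir -p pics; cat > h.py <<'E'
from plant import *
import numpy as np, cv2
def cam(n):
    c=read_camera(n); f=240/np.tan(np.radians(c["vertical_fov"])/2); return c,f
def ray(c,f,u,v):
    d=np.array([(u-c["cx"])/f,(v-c["cy"])/f,1]); R=np.array(c["R"]);t=np.array(c["t"])
    return -R.T@t, R.T@d
def onz(c,f,u,v,z):
    o,d=ray(c,f,u,v); return o+d*(z-o[2])/d[2]
def proj(c,f,X):
    p=np.array(c["R"])@X+c["t"]; return c["cx"]+f*p[0]/p[2], c["cy"]+f*p[1]/p[2]
E
python3 - <<'E'
from h import *
for n in("top","side"):
    c,f=cam(n); cv2.imwrite(f"pics/{n}0.png",c["color"]); o,d=ray(c,f,320,240); print(n,f,o,d,c["cx"],c["cy"])
s=get_state();print(s)
E
```

```text
top 566.6222046883312 [0.41303008 0.06783777 1.18472971] [ 0.20166805  0.00745759 -0.97943229] 319.00796851857257 241.80668425661582
side 437.20169079989734 [0.05621145 0.77852633 0.66370782] [ 0.52204792 -0.66905433 -0.529259  ] 317.80422844300244 232.9830823598419
{'time': 0.1, 'joints': array([-1.27260419e+00,  4.80801430e-01,  1.59676931e+00,  8.07680018e-06,
        1.06511838e+00, -4.66119525e-02]), 'qd': array([-0.00026335, -0.00153356,  0.00014167,  0.00035968, -0.00094119,
        0.0004633 ]), 'joint_efforts': array([-5.69157528e-04, -9.52255726e+01, -4.31043720e+01, -1.74813963e-04,
        5.29284880e-03,  3.30078569e-05]), 'position': array([ 0.2196224 , -0.61140998,  0.24173109]), 'eef_rot': array([-3.09394874e+00, -5.38745134e-01,  2.05001102e-04]), 'wrist_force': array([0.16012017, 0.79675344, 0.31680156]), 'ft_torque': array([-0.0085637 , -0.02136244, -0.02128007]), 'grip_force': 0.0, 'finger_gap': 0.9983709593183022}
```

View pics/top0.png

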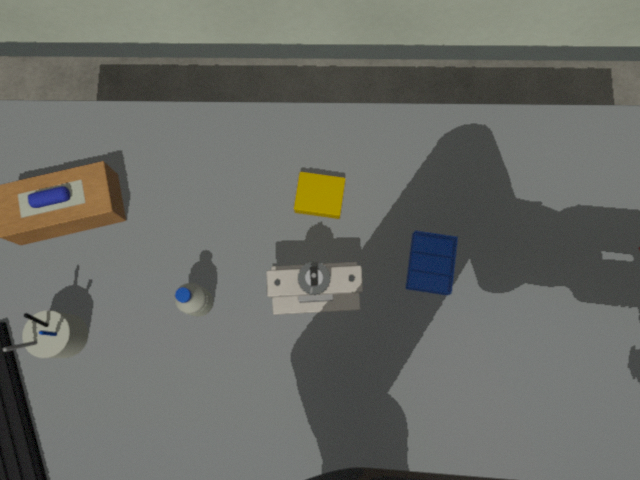

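View pics/side0.png

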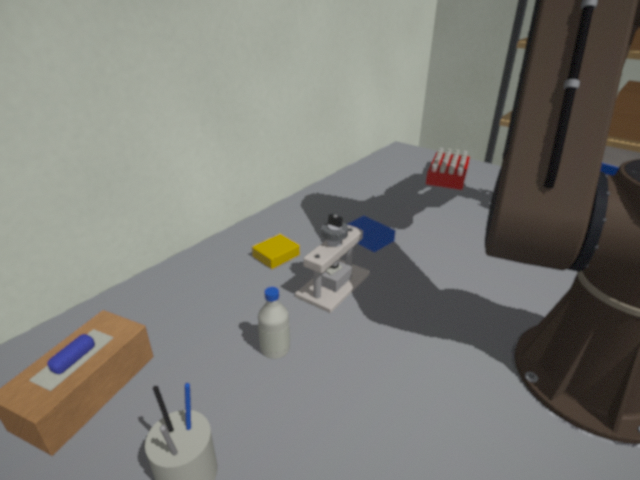

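The top view shows the press, with the wing bar at about (314,273), the ring around it and the beam from 267 to 362. The side view shows the wing bar at (336,221). Next I measure the bar, the mark and the beam.

```bash
python3 - <<'E'
from h import *
c,f=cam("top"); im=c["color"]; g=im.max(2)
x0,y0,x1,y1=260,250,370,320
m=np.zeros_like(g); m[255:298,294:336]=(g[255:298,294:336]<45)*255
n,l,st,ce=cv2.connectedComponentsWithStats(m); 
for i in range(1,n): print(st[i],ce[i])
i=1+np.argmax(st[1:,4]); pts=np.argwhere(l==i)[:,::-1].astype(np.float32)
P=np.array([onz(c,f,u,v,.1945) for u,v in pts])
print("bar",P.mean(0)); w,V=np.linalg.eigh(np.cov(P[:,:2].T)); print(np.sqrt(w*12),V[:,1],np.degrees(np.arctan2(V[1,1],V[0,1])))
crop=cv2.resize(im[255:305,285:345],None,fx=10,fy=10,interpolation=cv2.INTER_CUBIC)
s,fs=cam("side"); S=s["color"]
crop2=cv2.resize(S[205:310,290:375],None,fx=5,fy=5,interpolation=cv2.INTER_CUBIC)
cv2.imwrite("pics/t1.png",crop); cv2.imwrite("pics/s1.png",crop2)
for nm,q,z in(("red-free white beam L",(267,283),.124),("beam R",(362,277),.124),("TR",(360,263),.124),("TL",(267,269),.124),("BR",(362,290),.124),("BL",(268,296),.124)): print(nm,onz(c,f,*q,z))
g=S.max(2); m=np.zeros_like(g); m[205:235,320:350]=(g[205:235,320:350]<60)*255
n,l,st,ce=cv2.connectedComponentsWithStats(m); i=1+np.argmax(st[1:,4]); print("side bar",st[i],ce[i],proj(s,fs,np.r_[P.mean(0)[:2],.1825]))
E
```

```text
[314 268   1   1   1] [314. 268.]
[313 270   1   1   1] [313. 270.]
[315 270   1   1   1] [315. 270.]
[312 282   1   1   1] [312. 282.]
bar [0.56629549 0.08533713 0.1945    ]
[nan nan] [nan nan] nan
red-free white beam L [0.5475894  0.17468911 0.124     ]
beam R [ 0.56114061 -0.00417115  0.124     ]
TR [ 5.87827702e-01 -4.38144179e-04  1.24000000e-01]
TL [0.574228  0.1755222 0.124    ]
BR [ 0.53655333 -0.00412102  0.124     ]
BL [0.52311113 0.17204687 0.124     ]
side bar [328 214  15  12 118] [334.71186441 220.21186441] (np.float64(330.93791265096706), np.float64(219.24751834160855))<stdin>:9: RuntimeWarning: Degrees of freedom <= 0 for slice
  c *= np.true_divide(1, fact)
  c *= np.true_divide(1, fact)
```

View pics/t1.png

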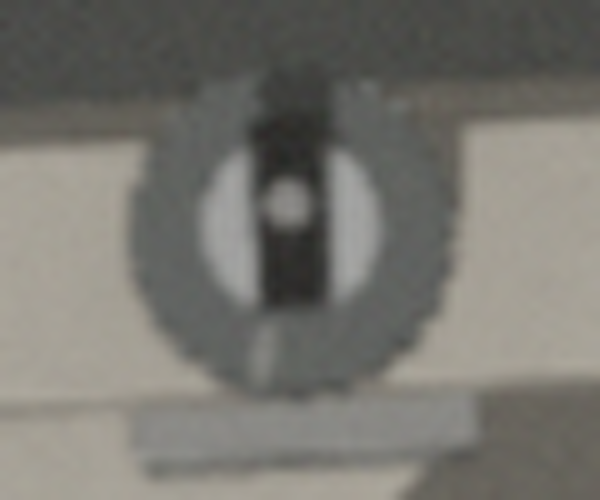

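View pics/s1.png

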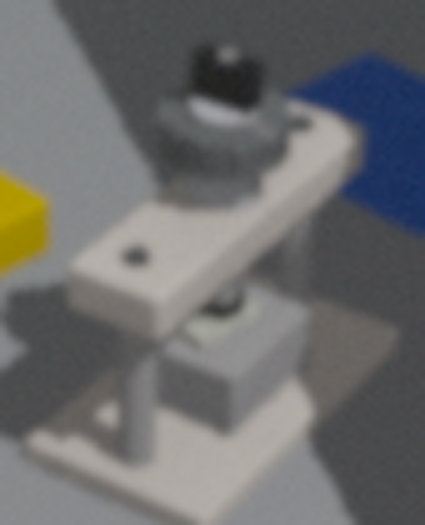

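The crops show the bar's centre dot at about (287,203), which is full-image (313.7,275.3). The bar's ends are near (287,115) and (294,305), and the mark is at (263,350). The foot is visible just above the cassette.

```bash
python3 - <<'E'
from h import *
c,f=cam("top"); s,fs=cam("side"); im=c["color"]
q=lambda a,b:(285+a/10-.45,255+b/10-.45)
for n,a,z in(("dot",(287,203),.1945),("barN",(287,115),.1945),("barS",(294,305),.1945),("barSb",(294,305),.1945),("mark",(263,350),.166),("disc",(291,225),.1705),("ringL",(132,235),.160),("ringR",(461,232),.160)):
    print(n,onz(c,f,*q(*a),z).round(4))
# side dot: crop2 (228,55)/5
o1,d1=ray(c,f,*q(287,203)); o2,d2=ray(s,fs,290+228/5-.4,205+55/5-.4)
A=np.c_[d1,-d2]; k=np.linalg.lstsq(A,o2-o1,rcond=None)[0]; print("tri",o1+k[0]*d1,o2+k[1]*d2)
# bar sides along rows 265..285: subpixel centre of darkness between pale disc
g=im.max(2).astype(float)
for v in range(266,287):
    w=np.clip(95-g[v,304:324],0,None) if v<289 else 0
    print(v,round((w*np.arange(304,324)).sum()/max(w.sum(),1),2),int(w.sum()),end='; ')
E
```

```text
dot [0.5541 0.0865 0.1945]
barN [0.5698 0.0867 0.1945]
barS [0.536  0.085  0.1945]
barSb [0.536  0.085  0.1945]
mark [0.5313 0.0909 0.166 ]
disc [0.5535 0.0861 0.1705]
ringL [0.5528 0.1153 0.16  ]
ringR [0.554  0.0554 0.16  ]
tri [0.55377531 0.08643878 0.19661788] [0.55391056 0.08652199 0.19663871]
266 314.14 289; 267 313.65 356; 268 313.62 408; 269 313.53 338; 270 313.47 293; 271 313.35 298; 272 313.52 244; 273 314.02 98; 274 314.61 41; 275 316.31 26; 276 316.14 36; 277 314.63 105; 278 313.82 251; 279 313.96 291; 280 313.92 295; 281 313.88 292; 282 313.92 285; 283 313.97 292; 284 313.85 278; 285 313.56 180; 286 314.13 39;
```

The axis is at about (0.5538, 0.0861), and the bar lies along world x at about 3° yaw. The ring width comes out at 60 mm and the mark radius at 23 mm, both matching the given sizes. The tool's y must end at 93°, so it turns +163° on the way.

Emit:
apply_moves(motion=[[45,1.39,2.905,0,6.8],[45,1.39,2.905,0,6.8],[45,1.39,2.905,0,6.8],[45,1.39,2.905,0,6.8],[45,1.39,2.905,0,6.8]], squeeze=40)

```text
time: 0.72
position: [0.2895, -0.4651, 0.2423]
eef_rot: [-2.798, -1.428, -0.0]
wrist_force: [-0.2, -0.9, 0.8]
finger_gap: 0.453
grip_force: 0.0
```

Emit:
apply_moves(motion=[[45,1.39,2.905,0,6.8],[45,1.39,2.905,0,6.8],[45,1.39,2.905,0,6.8],[45,1.39,2.905,0,6.8],[45,1.39,2.905,0,6.8]])

```text
time: 1.13
position: [0.3591, -0.3198, 0.2424]
eef_rot: [2.258, 2.184, 0.0]
wrist_force: [0.7, 0.3, 1.3]
finger_gap: 0.447
grip_force: 0.0
```

Emit:
apply_moves(motion=[[45,1.39,2.905,0,6.8],[45,1.39,2.905,0,6.8],[45,1.39,2.905,0,6.8],[45,1.39,2.905,0,6.8],[45,1.39,2.905,0,6.8]])

```text
time: 1.55
position: [0.4286, -0.1745, 0.2425]
eef_rot: [1.521, 2.748, -0.0]
wrist_force: [0.1, -0.3, -0.6]
finger_gap: 0.451
grip_force: 0.0
```

Emit:
apply_moves(motion=[[45,1.39,2.905,0,6.8],[45,1.39,2.905,0,6.8],[45,1.39,2.905,0,6.8],[45,1.39,2.905,0,6.8],[45,1.39,2.905,0,6.8]])

```text
time: 1.97
position: [0.4982, -0.0291, 0.2424]
eef_rot: [0.651, 3.073, -0.0]
wrist_force: [0.2, -0.5, 0.5]
finger_gap: 0.447
grip_force: 0.0
```

Emit:
apply_moves(motion=[[45,1.39,2.905,0,6.8],[45,1.39,2.905,0,6.8],[45,1.39,2.905,0,6.8],[45,1.39,2.905,0,6.8],[45,0,0,0,0]])

```text
time: 2.38
position: [0.5555, 0.0898, 0.2424]
eef_rot: [-0.098, 3.138, 0.002]
wrist_force: [-0.1, -0.1, -0.3]
finger_gap: 0.448
grip_force: 0.0
```

Emit:
apply_moves(motion=[[45,0,0,0,0],[45,0,0,0,0]])

```text
time: 2.55
position: [0.5529, 0.0853, 0.2421]
eef_rot: [0.08, -3.14, 0.0]
wrist_force: [0.1, -0.9, -0.1]
finger_gap: 0.449
grip_force: 0.0
```

```bash
python3 - <<'E'
from h import *
s=get_state();print(s["joints"],s["position"],s["eef_rot"],s["ft_torque"],s["wrist_force"])
S,f=cam("side"); T,ft=cam("top")
a=cv2.resize(S["color"][150:290,270:400],None,fx=4,fy=4,interpolation=cv2.INTER_CUBIC)
cv2.imwrite("pics/a.png",a)
E
```

```text
[ 9.90824781e-02  3.54701630e-01  1.80621665e+00 -2.50053517e-04
  9.81428855e-01 -1.52248446e+00] [0.55287762 0.08533445 0.24205681] [ 7.99413330e-02 -3.13983799e+00  4.12715102e-04] [-0.04982269  0.02439735 -0.02821046] [ 0.05532852 -0.85077232 -0.13955687]
```

View pics/a.png

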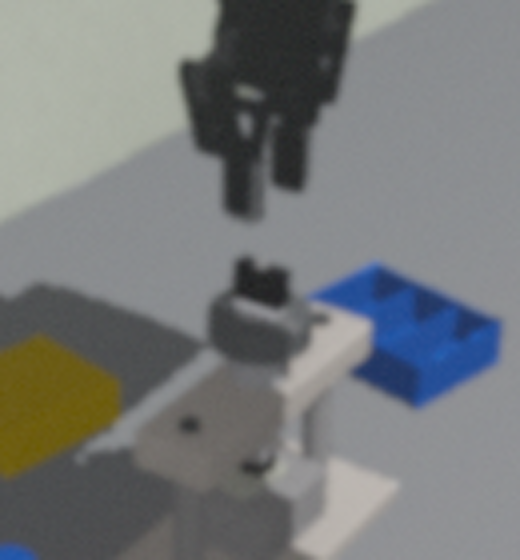

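The fingers stand centred above the bar and straddle it. Descending.

Emit:
apply_moves(motion=[[45,0.1,0.1,-1.5,0],[45,0,0,-1.5,0],[45,0,0,-1.2,0],[45,0,0,0,0]])

```text
time: 2.98
position: [0.5528, 0.0853, 0.1984]
eef_rot: [0.078, -3.137, 0.0]
wrist_force: [-0.6, -0.8, -1.1]
finger_gap: 0.45
grip_force: 0.0
```

Emit:
apply_moves(motion=[[45,0,0,-1.0,0],[45,0,0,-0.5,0],[45,0,0,0,0],[45,0,0,0,0]])

```text
time: 3.32
position: [0.5543, 0.0863, 0.1854]
eef_rot: [0.08, -3.14, 0.0]
wrist_force: [1.4, 0.6, -0.3]
finger_gap: 0.451
grip_force: 0.0
```

Emit:
apply_moves(motion=[[25,0,0,0,0],[25,0,0,0,0],[10,0,0,0,0],[10,0,0,0,0],[10,0,0,0,0]], squeeze=20)

```text
time: 3.73
position: [0.5546, 0.0865, 0.1857]
eef_rot: [-0.081, 3.14, -0.0]
wrist_force: [-1.3, -0.0, 6.6]
finger_gap: 0.146
grip_force: 23.5
```

```bash
cat >> h.py <<'E'
def show():
    s=get_state(); r=s["eef_rot"]; psi=(2*np.degrees(np.arctan2(r[1],r[0]))-90)%360
    print("t%.2f pos"%s["time"],(s["position"]*1000).round(1),"psi%.2f"%psi,"F",s["wrist_force"].round(1),"M",s["ft_torque"].round(3),"gap%.3f g%.1f q6 %.3f"%(s["finger_gap"],s["grip_force"],s["joints"][5]), "qd6 %.4f"%s["qd"][5])
E
python3 -c "
from h import *
show()"
```

```text
t3.73 pos [554.6  86.5 185.7] psi92.96 F [-1.3 -0.   6.6] M [-0.034  0.176  0.147] gap0.146 g23.5 q6 -1.522 qd6 0.0008
```

Emit:
apply_moves(motion=[[10,0,0,0,0],[10,0,0,0,0],[10,0,0,0,0]], squeeze=60)

```text
time: 3.98
position: [0.5546, 0.0865, 0.1859]
eef_rot: [-0.081, 3.14, -0.0]
wrist_force: [-1.9, 0.0, 7.9]
finger_gap: 0.137
grip_force: 61.3
```

```bash
python3 -c "
from h import *
show()"
```

```text
t3.98 pos [554.6  86.5 185.9] psi92.97 F [-1.9  0.   7.9] M [-0.061  0.3    0.193] gap0.137 g61.3 q6 -1.522 qd6 0.0004
```

Emit:
apply_moves(motion=[[10,0,0,0,-1.5],[10,0,0,0,-1.5],[10,0,0,0,-1.5],[10,0,0,0,-1.5],[10,0,0,0,-1.5]])

```text
time: 4.4
position: [0.5546, 0.0865, 0.1859]
eef_rot: [0.126, 3.138, -0.0]
wrist_force: [-1.3, -0.9, 8.0]
finger_gap: 0.136
grip_force: 61.2
```

```bash
python3 -c "
from h import *
show()"
```

```text
t4.40 pos [554.6  86.5 185.9] psi85.40 F [-1.3 -0.9  8. ] M [-0.144  0.346  0.249] gap0.136 g61.2 q6 -1.390 qd6 0.3114
```

Emit:
apply_moves(motion=[[10,0,0,0,-1.5],[10,0,0,0,-1.5],[10,0,0,0,-1],[10,0,0,0,-0.5],[10,0,0,0,0]])

```text
time: 4.82
position: [0.5546, 0.0864, 0.1859]
eef_rot: [0.248, 3.131, -0.0]
wrist_force: [-1.1, -1.1, 7.6]
finger_gap: 0.14
grip_force: 61.2
```

```bash
python3 -c "
from h import *
show()"
```

```text
t4.82 pos [554.6  86.4 185.9] psi80.93 F [-1.1 -1.1  7.6] M [-0.205  0.272  0.081] gap0.140 g61.2 q6 -1.312 qd6 -0.0142
```

Emit:
apply_moves(motion=[[10,0,0,0,0],[10,0,0,0,0],[10,0,0,0,0],[10,0,0,0,0]])

```text
time: 5.15
position: [0.5546, 0.0864, 0.1859]
eef_rot: [0.247, 3.131, -0.0]
wrist_force: [-0.9, -1.4, 7.9]
finger_gap: 0.132
grip_force: 61.2
```

```bash
python3 -c "
from h import *
show()"
```

```text
t5.15 pos [554.6  86.4 185.9] psi80.96 F [-0.9 -1.4  7.9] M [-0.234  0.306  0.061] gap0.132 g61.2 q6 -1.312 qd6 0.0003
```

Emit:
apply_moves(motion=[[10,0,0,0,-1],[10,0,0,0,-1],[10,0,0,0,-1],[10,0,0,0,-1],[10,0,0,0,-1]])

```text
time: 5.57
position: [0.5546, 0.0864, 0.1859]
eef_rot: [0.385, 3.117, -0.0]
wrist_force: [-2.3, -1.7, 9.7]
finger_gap: 0.139
grip_force: 61.2
```

```bash
python3 -c "
from h import *
show()"
```

```text
t5.57 pos [554.6  86.4 185.9] psi75.92 F [-2.3 -1.7  9.7] M [-0.28   0.266  0.2  ] gap0.139 g61.2 q6 -1.224 qd6 0.2101
```

Emit:
apply_moves(motion=[[10,0,0,0,-1],[10,0,0,0,-1],[10,0,0,0,-1],[10,0,0,0,-1],[10,0,0,0,-1]])

```text
time: 5.98
position: [0.5546, 0.0864, 0.1859]
eef_rot: [0.52, 3.097, -0.0]
wrist_force: [-1.8, -1.7, 8.3]
finger_gap: 0.136
grip_force: 61.2
```

```bash
python3 -c "
from h import *
show()"
```

```text
t5.98 pos [554.6  86.4 185.9] psi70.92 F [-1.8 -1.7  8.3] M [-0.279  0.368  0.216] gap0.136 g61.2 q6 -1.137 qd6 0.2069
```

Emit:
apply_moves(motion=[[10,0,0,0,-1],[10,0,0,0,-1],[10,0,0,0,-0.5],[10,0,0,0,-0.5],[10,0,0,0,0]])

```text
time: 6.4
position: [0.5546, 0.0864, 0.1859]
eef_rot: [0.601, 3.083, -0.0]
wrist_force: [-1.1, -2.3, 9.2]
finger_gap: 0.133
grip_force: 61.2
```

```bash
python3 -c "
from h import *
show()"
```

```text
t6.40 pos [554.6  86.4 185.9] psi67.93 F [-1.1 -2.3  9.2] M [-0.358  0.296  0.192] gap0.133 g61.2 q6 -1.085 qd6 -0.0143
```

Emit:
apply_moves(motion=[[10,0,0,0,0],[10,0,0,0,0],[10,0,0,0,0]])

```text
time: 6.65
position: [0.5546, 0.0863, 0.1858]
eef_rot: [0.6, 3.083, -0.0]
wrist_force: [-1.3, -2.6, 7.4]
finger_gap: 0.138
grip_force: 61.2
```

```bash
python3 -c "
from h import *
show()"
```

```text
t6.65 pos [554.6  86.3 185.8] psi67.97 F [-1.3 -2.6  7.4] M [-0.341  0.302  0.101] gap0.138 g61.2 q6 -1.085 qd6 -0.0004
```

Emit:
apply_moves(motion=[[10,0,0,0,-1],[10,0,0,0,-1],[10,0,0,0,-1],[10,0,0,0,-1],[10,0,0,0,-1]])

```text
time: 7.07
position: [0.5545, 0.0863, 0.1858]
eef_rot: [0.735, 3.054, -0.0]
wrist_force: [-1.2, -2.7, 8.6]
finger_gap: 0.134
grip_force: 61.3
```

```bash
python3 -c "
from h import *
show()"
```

```text
t7.07 pos [554.5  86.3 185.8] psi62.92 F [-1.2 -2.7  8.6] M [-0.346  0.394  0.197] gap0.134 g61.3 q6 -0.997 qd6 0.2073
```

Emit:
apply_moves(motion=[[10,0,0,0,-1],[10,0,0,0,-1],[10,0,0,0,-1],[10,0,0,0,-1],[10,0,0,0,-1]])

```text
time: 7.48
position: [0.5545, 0.0863, 0.1859]
eef_rot: [0.868, 3.019, -0.0]
wrist_force: [-1.9, -1.8, 8.2]
finger_gap: 0.136
grip_force: 61.3
```

```bash
python3 -c "
from h import *
show()"
```

```text
t7.48 pos [554.5  86.3 185.9] psi57.93 F [-1.9 -1.8  8.2] M [-0.421  0.345  0.298] gap0.136 g61.3 q6 -0.910 qd6 0.2095
```

Emit:
apply_moves(motion=[[10,0,0,0,-0.2],[10,0,0,0,0],[10,0,0,0,0]])

```text
time: 7.73
position: [0.5545, 0.0863, 0.1859]
eef_rot: [0.872, 3.017, -0.0]
wrist_force: [-2.0, -2.1, 8.1]
finger_gap: 0.135
grip_force: 61.2
```

```bash
python3 -c "
from h import *
show()"
```

```text
t7.73 pos [554.5  86.3 185.9] psi57.77 F [-2.  -2.1  8.1] M [-0.421  0.393  0.143] gap0.135 g61.2 q6 -0.907 qd6 -0.0014
```

Emit:
apply_moves(motion=[[10,0,0,0,-0.4],[10,0,0,0,-0.4],[10,0,0,0,-0.4],[10,0,0,0,-0.4],[10,0,0,0,-0.4]])

```text
time: 8.15
position: [0.5545, 0.0863, 0.1858]
eef_rot: [0.925, 3.002, -0.0]
wrist_force: [-1.3, -2.8, 8.2]
finger_gap: 0.137
grip_force: 61.3
```

```bash
python3 -c "
from h import *
show()"
```

```text
t8.15 pos [554.5  86.3 185.8] psi55.76 F [-1.3 -2.8  8.2] M [-0.464  0.35   0.276] gap0.137 g61.3 q6 -0.872 qd6 0.0828
```

Emit:
apply_moves(motion=[[10,0,0,0,0],[10,0,0,0,0]])

```text
time: 8.32
position: [0.5545, 0.0863, 0.1858]
eef_rot: [0.924, 3.002, -0.0]
wrist_force: [-2.0, -2.5, 8.6]
finger_gap: 0.136
grip_force: 61.3
```

```bash
python3 -c "
from h import *
show()"
```

```text
t8.32 pos [554.5  86.3 185.8] psi55.77 F [-2.  -2.5  8.6] M [-0.43   0.35   0.151] gap0.136 g61.3 q6 -0.872 qd6 0.0001
```

Emit:
apply_moves(motion=[[10,0,0,0,0]])

```text
time: 8.4
position: [0.5545, 0.0863, 0.1859]
eef_rot: [0.924, 3.002, -0.0]
wrist_force: [-1.8, -2.9, 8.1]
finger_gap: 0.135
grip_force: 61.3
```

```bash
python3 -c "
from h import *
show()"
```

```text
t8.40 pos [554.5  86.3 185.9] psi55.77 F [-1.8 -2.9  8.1] M [-0.439  0.315  0.11 ] gap0.135 g61.3 q6 -0.872 qd6 -0.0006
```

Emit:
apply_moves(motion=[[10,0,0,0,-0.5],[10,0,0,0,-0.5],[10,0,0,0,-0.5]])

```text
time: 8.65
position: [0.5545, 0.0863, 0.1859]
eef_rot: [0.964, 2.989, -0.0]
wrist_force: [-2.9, -2.7, 8.3]
finger_gap: 0.134
grip_force: 61.3
```

```bash
python3 -c "
from h import *
show()"
```

```text
t8.65 pos [554.5  86.3 185.9] psi54.25 F [-2.9 -2.7  8.3] M [-0.428  0.311  0.298] gap0.134 g61.3 q6 -0.846 qd6 0.1034
```

Emit:
apply_moves(motion=[[10,0,0,0,-0.5]])

```text
time: 8.73
position: [0.5545, 0.0863, 0.1859]
eef_rot: [0.977, 2.985, -0.0]
wrist_force: [-1.5, -3.6, 9.1]
finger_gap: 0.136
grip_force: 61.3
```

```bash
python3 -c "
from h import *
show()"
```

```text
t8.73 pos [554.5  86.3 185.9] psi53.76 F [-1.5 -3.6  9.1] M [-0.41   0.34   0.328] gap0.136 g61.3 q6 -0.837 qd6 0.1027
```

Emit:
apply_moves(motion=[[10,0,0,0,-0.5]])

```text
time: 8.82
position: [0.5545, 0.0863, 0.1859]
eef_rot: [0.99, 2.981, -0.0]
wrist_force: [-2.3, -2.8, 8.9]
finger_gap: 0.137
grip_force: 61.3
```

```bash
python3 -c "
from h import *
show()"
```

```text
t8.82 pos [554.5  86.3 185.9] psi53.25 F [-2.3 -2.8  8.9] M [-0.47   0.353  0.297] gap0.137 g61.3 q6 -0.829 qd6 0.1045
```

Emit:
apply_moves(motion=[[10,0,0,0,-0.2],[10,0,0,0,-0.1],[10,0,0,0,0],[10,0,0,0,0]])

```text
time: 9.15
position: [0.5545, 0.0863, 0.1859]
eef_rot: [0.997, 2.978, -0.0]
wrist_force: [-2.4, -2.9, 8.5]
finger_gap: 0.139
grip_force: 61.3
```

```bash
python3 -c "
from h import *
show(); m=[]
for i in range(12): read_camera('top'); m.append(get_state()['ft_torque'][2])
print(np.round(m,3),np.mean(m),np.std(m))"
```

```text
t9.15 pos [554.5  86.3 185.9] psi52.98 F [-2.4 -2.9  8.5] M [-0.49   0.403  0.217] gap0.139 g61.3 q6 -0.824 qd6 0.0014
[0.237 0.241 0.219 0.284 0.246 0.263 0.232 0.246 0.251 0.265 0.284 0.249] 0.2514650871614673 0.018855773765567626
```

Emit:
apply_moves(motion=[[10,0,0,0,-0.4]])

```text
time: 9.83
position: [0.5545, 0.0863, 0.1859]
eef_rot: [1.007, 2.975, -0.0]
wrist_force: [-2.3, -2.9, 9.4]
finger_gap: 0.135
grip_force: 61.3
```

```bash
python3 -c "
from h import *
show()"
```

```text
t9.83 pos [554.5  86.3 185.9] psi52.59 F [-2.3 -2.9  9.4] M [-0.517  0.34   0.315] gap0.135 g61.3 q6 -0.817 qd6 0.0931
```

Emit:
apply_moves(motion=[[10,0,0,0,-0.4]])

```text
time: 9.92
position: [0.5545, 0.0863, 0.1858]
eef_rot: [1.018, 2.971, -0.0]
wrist_force: [-1.9, -2.0, 9.2]
finger_gap: 0.136
grip_force: 61.4
```

```bash
python3 -c "
from h import *
show()"
```

```text
t9.92 pos [554.5  86.3 185.8] psi52.16 F [-1.9 -2.   9.2] M [-0.412  0.345  0.301] gap0.136 g61.4 q6 -0.809 qd6 0.0846
```

Emit:
apply_moves(motion=[[10,0,0,0,-0.4]])

```text
time: 10.0
position: [0.5545, 0.0863, 0.1859]
eef_rot: [1.029, 2.968, -0.0]
wrist_force: [-2.6, -2.0, 8.6]
finger_gap: 0.133
grip_force: 61.4
```

```bash
python3 -c "
from h import *
show()"
```

```text
t10.00 pos [554.5  86.3 185.9] psi51.76 F [-2.6 -2.   8.6] M [-0.49   0.387  0.358] gap0.133 g61.4 q6 -0.802 qd6 0.0827
```

Emit:
apply_moves(motion=[[10,0,0,0,-0.4]])

```text
time: 10.08
position: [0.5545, 0.0863, 0.1859]
eef_rot: [1.039, 2.964, -0.0]
wrist_force: [-1.7, -2.7, 9.6]
finger_gap: 0.138
grip_force: 61.4
```

```bash
python3 -c "
from h import *
show()"
```

```text
t10.08 pos [554.5  86.3 185.9] psi51.36 F [-1.7 -2.7  9.6] M [-0.504  0.321  0.358] gap0.138 g61.4 q6 -0.795 qd6 0.0831
```

Emit:
apply_moves(motion=[[10,0,0,0,0],[10,0,0,0,0]])

```text
time: 10.25
position: [0.5545, 0.0863, 0.1858]
eef_rot: [1.039, 2.964, -0.0]
wrist_force: [-2.4, -2.4, 8.4]
finger_gap: 0.141
grip_force: 61.3
```

```bash
python3 -c "
from h import *
show(); m=[]
for i in range(10): read_camera('top'); m.append(get_state()['ft_torque'][2])
print(np.round(m,3),np.mean(m),np.std(m))"
```

```text
t10.25 pos [554.5  86.3 185.8] psi51.37 F [-2.4 -2.4  8.4] M [-0.455  0.392  0.206] gap0.141 g61.3 q6 -0.796 qd6 0.0002
[0.25  0.242 0.223 0.214 0.198 0.17  0.237 0.244 0.237 0.194] 0.2209506663183342 0.024998044170338983
```

The torque while moving is now about 0.34, against a 0.20 baseline, which puts the grip at about 34 N. I'll let go of the knob, open fully and go down round the ring.

Emit:
apply_moves(motion=[[25,0,0,0,0],[40,0,0,0,0],[60,0,0,0,0],[100,0,0,0,0],[100,0,0,0,0]])

```text
time: 11.17
position: [0.5543, 0.0865, 0.1852]
eef_rot: [-1.04, -2.965, 0.0]
wrist_force: [-0.9, 0.5, -0.1]
finger_gap: 0.803
grip_force: 0.0
```

Emit:
apply_moves(motion=[[100,0,0,0,0],[100,0,0,0,0],[100,0,0,0,0]])

```text
time: 11.42
position: [0.5543, 0.0865, 0.1853]
eef_rot: [-1.04, -2.965, 0.0]
wrist_force: [-0.4, 0.4, -0.1]
finger_gap: 0.999
grip_force: 0.0
```

```bash
python3 - <<'E'
from h import *
show()
S,f=cam("side")
cv2.imwrite("pics/b.png",cv2.resize(S["color"][150:290,270:400],None,fx=4,fy=4,interpolation=cv2.INTER_CUBIC))
E
```

```text
t11.42 pos [554.3  86.5 185.3] psi51.35 F [-0.4  0.4 -0.1] M [-0.025  0.002 -0.033] gap0.999 g0.0 q6 -0.796 qd6 -0.0015
```

View pics/b.png

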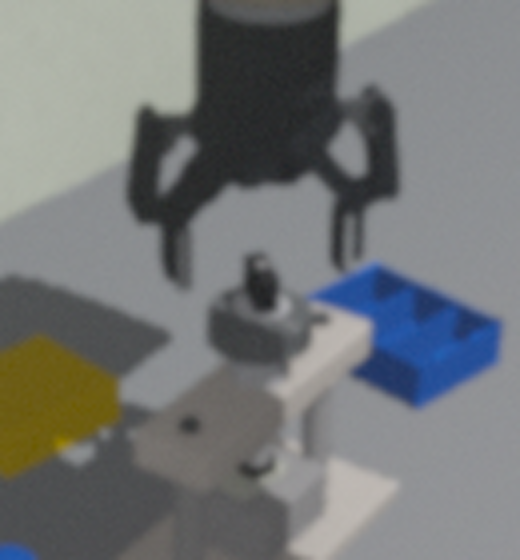

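The knob is released. With the jaws fully open, the tips stand about level with the TCP. I descend 3.8 cm round the ring, which leaves about 14 mm between the gripper body and the bar.

Emit:
apply_moves(motion=[[100,-0.03,-0.02,-1.0,0],[100,0,0,-1.0,0],[100,0,0,-0.8,0],[100,0,0,0,0]])

```text
time: 11.8
position: [0.5527, 0.0861, 0.155]
eef_rot: [-1.039, -2.962, 0.002]
wrist_force: [-0.4, 0.3, -1.0]
finger_gap: 1.001
grip_force: 0.0
```

Emit:
apply_moves(motion=[[100,0,0,-0.6,0],[100,0,0,-0.4,0],[100,0,0,0,0],[100,0,0,0,0]])

```text
time: 12.13
position: [0.554, 0.0863, 0.1471]
eef_rot: [-1.039, -2.964, 0.0]
wrist_force: [-0.5, -0.5, 0.5]
finger_gap: 1.0
grip_force: 0.0
```

```bash
python3 - <<'E'
from h import *
show()
S,f=cam("side"); 
cv2.imwrite("pics/c.png",cv2.resize(S["color"][150:290,270:400],None,fx=4,fy=4,interpolation=cv2.INTER_CUBIC))
E
```

```text
t12.13 pos [554.   86.3 147.1] psi51.36 F [-0.5 -0.5  0.5] M [-0.016 -0.023  0.005] gap1.000 g0.0 q6 -0.796 qd6 -0.0015
```

View pics/c.png

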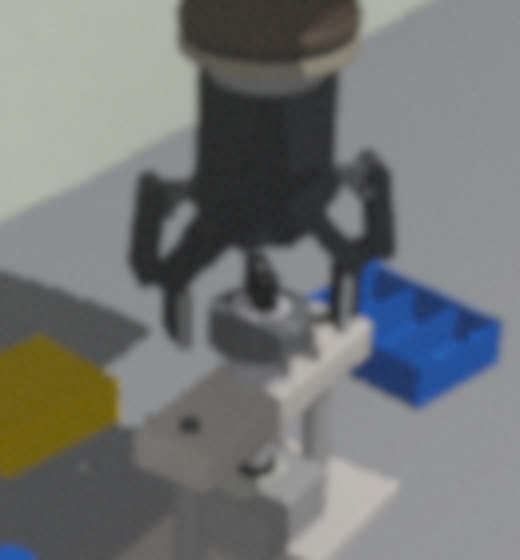

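The fingers straddle the ring at its height, and the body is clear of the bar. Gripping the ring.

Emit:
apply_moves(motion=[[80,0,0,0,0],[72,0,0,0,0],[66,0,0,0,0],[60,0,0,0,0],[60,0,0,0,0]], squeeze=25)

```text
time: 12.6
position: [0.5543, 0.0864, 0.1478]
eef_rot: [1.039, 2.964, 0.001]
wrist_force: [-1.5, 1.6, 6.5]
finger_gap: 0.667
grip_force: 25.8
```

Emit:
apply_moves(motion=[[60,0,0,0,0],[60,0,0,0,0],[60,0,0,0,0]], squeeze=40)

```text
time: 12.85
position: [0.5543, 0.0864, 0.1479]
eef_rot: [1.039, 2.964, 0.001]
wrist_force: [-1.7, 1.2, 7.7]
finger_gap: 0.669
grip_force: 40.8
```

```bash
python3 -c "
from h import *
show()"
```

```text
t12.85 pos [554.3  86.4 147.9] psi51.35 F [-1.7  1.2  7.7] M [0.233 0.205 0.001] gap0.669 g40.8 q6 -0.796 qd6 0.0007
```

Emit:
apply_moves(motion=[[60,0,0,0,-3],[60,0,0,0,-3],[60,0,0,0,-3],[60,0,0,0,-3],[60,0,0,0,-3]])

```text
time: 13.27
position: [0.5543, 0.0864, 0.1479]
eef_rot: [1.421, 2.801, 0.001]
wrist_force: [-2.1, 0.6, 8.8]
finger_gap: 0.669
grip_force: 40.7
```

```bash
python3 -c "
from h import *
show()"
```

```text
t13.27 pos [554.3  86.4 147.9] psi36.22 F [-2.1  0.6  8.8] M [0.217 0.182 0.155] gap0.669 g40.7 q6 -0.532 qd6 0.6233
```

Emit:
apply_moves(motion=[[60,0,0,0,-3],[60,0,0,0,-3],[60,0,0,0,-3],[60,0,0,0,-3],[60,0,0,0,-3]])

```text
time: 13.68
position: [0.5543, 0.0864, 0.1479]
eef_rot: [1.774, 2.592, 0.001]
wrist_force: [-2.1, 2.3, 8.2]
finger_gap: 0.666
grip_force: 40.7
```

Emit:
apply_moves(motion=[[60,0,0,0,-3],[60,0,0,0,-3],[60,0,0,0,-3],[60,0,0,0,-3],[60,0,0,0,-1]])

```text
time: 14.1
position: [0.5542, 0.0864, 0.1479]
eef_rot: [2.057, 2.374, 0.001]
wrist_force: [-1.2, 0.5, 9.0]
finger_gap: 0.668
grip_force: 40.7
```

```bash
python3 -c "
from h import *
show()"
```

```text
t14.10 pos [554.2  86.4 147.9] psi8.18 F [-1.2  0.5  9. ] M [0.144 0.25  0.192] gap0.668 g40.7 q6 -0.042 qd6 0.1525
```

Emit:
apply_moves(motion=[[60,0,0,0,-1],[60,0,0,0,-1],[60,0,0,0,-1],[60,0,0,0,-1]])

```text
time: 14.43
position: [0.5542, 0.0864, 0.1479]
eef_rot: [2.136, 2.303, 0.001]
wrist_force: [-1.8, 0.4, 7.2]
finger_gap: 0.666
grip_force: 40.7
```

```bash
python3 -c "
from h import *
show()"
```

```text
t14.43 pos [554.2  86.4 147.9] psi4.31 F [-1.8  0.4  7.2] M [0.107 0.251 0.127] gap0.666 g40.7 q6 0.025 qd6 0.2080
```

Emit:
apply_moves(motion=[[60,0,0,0,-1],[60,0,0,0,-1],[60,0,0,0,-1],[60,0,0,0,-1]])

```text
time: 14.77
position: [0.5542, 0.0863, 0.1478]
eef_rot: [2.215, 2.227, 0.001]
wrist_force: [-0.9, 0.4, 8.3]
finger_gap: 0.666
grip_force: 40.7
```

```bash
python3 -c "
from h import *
show()"
```

```text
t14.77 pos [554.2  86.3 147.8] psi0.31 F [-0.9  0.4  8.3] M [0.114 0.291 0.146] gap0.666 g40.7 q6 0.095 qd6 0.2083
```

Emit:
apply_moves(motion=[[60,0,0,0,-1],[60,0,0,0,-1],[60,0,0,0,-1]])

```text
time: 15.02
position: [0.5542, 0.0863, 0.1479]
eef_rot: [2.273, 2.168, 0.001]
wrist_force: [-1.5, 1.1, 8.3]
finger_gap: 0.67
grip_force: 40.8
```

```bash
python3 -c "
from h import *
show()"
```

```text
t15.02 pos [554.2  86.3 147.9] psi357.31 F [-1.5  1.1  8.3] M [0.109 0.277 0.288] gap0.670 g40.8 q6 0.147 qd6 0.2052
```

Emit:
apply_moves(motion=[[60,0,0,0,-1],[60,0,0,0,-1],[60,0,0,0,-1]])

```text
time: 15.27
position: [0.5541, 0.0861, 0.1478]
eef_rot: [2.327, 2.109, 0.0]
wrist_force: [-1.8, -4.9, 7.3]
finger_gap: 0.667
grip_force: 41.6
```

```bash
python3 -c "
from h import *
show()"
```

```text
t15.27 pos [554.1  86.1 147.8] psi354.38 F [-1.8 -4.9  7.3] M [-0.795  0.185  1.483] gap0.667 g41.6 q6 0.199 qd6 0.2046
```

The torque jumped to 1.5 Nm, so the ring is at its hard stop. I ease the preload a little, keeping it pressed on the stop, then let go.

Emit:
apply_moves(motion=[[60,0,0,0,0.5],[60,0,0,0,0.5],[60,0,0,0,0]])

```text
time: 15.52
position: [0.5542, 0.086, 0.1478]
eef_rot: [2.308, 2.13, 0.0]
wrist_force: [-2.3, -2.5, 6.8]
finger_gap: 0.668
grip_force: 41.6
```

```bash
python3 -c "
from h import *
show()"
```

```text
t15.52 pos [554.2  86.  147.8] psi355.40 F [-2.3 -2.5  6.8] M [-0.395  0.259  0.082] gap0.668 g41.6 q6 0.181 qd6 0.0123
```

Emit:
apply_moves(motion=[[60,0,0,0,-0.4],[60,0,0,0,-0.4],[60,0,0,0,0],[60,0,0,0,0]])

```text
time: 15.85
position: [0.5542, 0.086, 0.1478]
eef_rot: [2.323, 2.114, 0.0]
wrist_force: [-2.1, -1.5, 6.1]
finger_gap: 0.665
grip_force: 41.6
```

```bash
python3 -c "
from h import *
show()"
```

```text
t15.85 pos [554.2  86.  147.8] psi354.61 F [-2.1 -1.5  6.1] M [-0.445  0.239  0.904] gap0.665 g41.6 q6 0.195 qd6 0.0000
```

Emit:
apply_moves(motion=[[80,0,0,0,0],[100,0,0,0,0],[100,0,0,0,0],[100,0,0,0,0],[100,0,0,0,0]])

```text
time: 16.27
position: [0.554, 0.0863, 0.1472]
eef_rot: [-2.324, -2.113, 0.0]
wrist_force: [-0.7, 0.8, -0.8]
finger_gap: 1.0
grip_force: 0.0
```

Emit:
apply_moves(motion=[[100,0,0,1.0,0],[100,0,0,1.5,0],[100,0,0,2.0,0],[100,0,0,2.5,0],[100,0,0,3.0,0]])

```text
time: 16.68
position: [0.5532, 0.0862, 0.2481]
eef_rot: [-2.324, -2.113, 0.002]
wrist_force: [1.1, 0.1, -0.1]
finger_gap: 1.0
grip_force: 0.0
```

Emit:
apply_moves(motion=[[100,-1,-3,1.0,0],[100,-1,-3.5,0,0],[100,-1,-3.5,0,0],[100,-1,-3.5,0,0],[100,-1,-3.5,0,0]])

```text
time: 17.1
position: [0.5034, -0.085, 0.2583]
eef_rot: [2.323, 2.114, 0.001]
wrist_force: [0.4, -0.9, 0.6]
finger_gap: 1.002
grip_force: 0.0
```

Emit:
apply_moves(motion=[[100,0,-3.5,0,0],[100,0,-3.5,0,0],[100,0,-3,0,0],[100,0,0,0,0],[100,0,0,0,0]])

```text
time: 17.52
position: [0.5039, -0.1852, 0.2578]
eef_rot: [2.327, 2.11, 0.0]
wrist_force: [-0.1, 0.4, 0.1]
finger_gap: 1.002
grip_force: 0.0
```

```bash
python3 - <<'E'
from h import *
show()
c,f=cam("top"); S,fs=cam("side")
a=cv2.resize(c["color"][250:310,280:350],(560,480),interpolation=cv2.INTER_CUBIC)
b=cv2.resize(S["color"][205:310,290:375],None,fx=2.8,fy=480/105,interpolation=cv2.INTER_CUBIC)
cv2.imwrite("pics/d.png",np.hstack([a,b]))
print(a.shape,b.shape)
E
```

```text
t17.52 pos [ 503.9 -185.2  257.8] psi354.39 F [-0.1  0.4  0.1] M [ 0.029 -0.004 -0.001] gap1.002 g0.0 q6 -0.311 qd6 0.0157
(480, 560, 3) (480, 238, 3)
```

View pics/d.png

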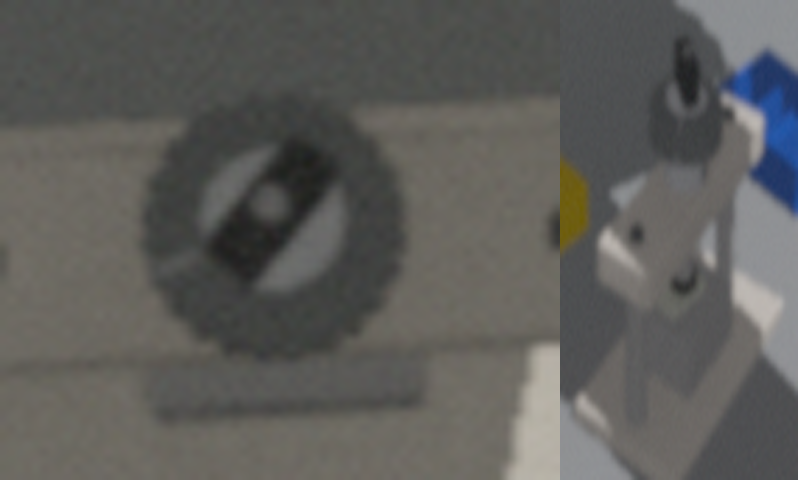

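The final view shows the bar turned about 41° clockwise, unchanged since I let go of it. The ring mark at (182,263) has moved about 54° clockwise to the stop, and nothing else was disturbed. Handing in.

```bash
python3 -c "
from plant import *
print(finish_job())"
```

```text
the job is handed in; nothing more can be done
None
```

I tightened the wing knob until the foot gripped the cassette at an estimated 34 N (from wrist torque), turned the lock ring clockwise to its hard stop, released both and handed the job in at about 18 s.

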